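# Torque and re-check the seal screw of a filter-cell press

### The arm

A 6-joint arm with a two-finger parallel gripper is mounted at the origin on the work surface. World frame = base frame: x ahead of the robot, y to its left, z up, the work surface at z = 0. Lengths are in mm, angles in rad, forces in N, time in s.
With the tool pointing down it reaches from about 275 to 750 mm from the base axis. Payload 10.2 kg.
Tool frame: the origin (TCP) lies on the front face of the gripper's body, between the roots of the fingers; the fingertips stand 73 mm ahead of it and the grasp point (between the pads) lies ctrl.grip_depth ahead of it (ctrl.grip_depth is the distance from the TCP to the grasp point, in mm); z points along the fingers, y is the direction in which the jaws open and shut (so a half turn about z gives the same grasp; the last joint's range is limited). The gripper opens to 85 mm and grips with 20 to 120 N. Pads are 22 mm wide; open, the fingers measure 114 mm over their backs; the gripper's body (76 mm by 85 mm) begins 54 mm behind the grasp point. The pads swing forward as they close: fully open they stand 13 mm farther back than shut.
Start: joints at [1.06, 0.313, 1.498, -0, 1.331, -0.223], TCP at [149.031, 503.41, 303.894] pointing down, gripper open.
Joint ranges: [-2.94, 2.94], [-0.97, 2.17], [0.19, 2.56], [-1.23, 4.37], [0.02, 3.11], [-2.88, 2.88]. Speed limits (rad/s): [2.39, 2.39, 3.01, 3.14, 3.14, 3.14].

### API

Orientations are given as a unit quaternion [w, x, y, z].
In Python, from rig import readout, capture, ctrl, nets gives the robot as it stands. The module is installed in compiled form; this text tells all that it offers.
- The arm moves only by the tool apply_moves, never from a script. Its argument "targets" is a list of rows, each a list of 4 numbers: the shift along the tool's x, y, z in cm, then the turn about the tool's z in degrees. A call has 1 to 8 rows; each row shifts and turns the commanded pose from where the row before left it, along the tool's axes as they then stand; what a row does not reach is not made up. A row lasts 1/10 s, in which the tool goes at most 50 mm and 8.59 degrees, less where a joint would pass 70% of its speed; a pose out of reach is approached as far as the arm can. A call with a gripper value outside its range is refused whole. "grip" is the finger opening in cm, from 0 to 8.54, set as the call begins (left out, the last holds). The fingers move at their own pace and stop on an object; "force" is the grip in N (left out, the last holds). Time passes only in rows, so rows that do not move let the fingers close. It gives the time, the measured TCP pose, the force and the opening at its end, in the units of the state.
- readout.sense(): the state, without advancing time (a new reading comes with each control period).
- capture(name): name is "side" or "top"; returns a dict with "img" (384x512x3 uint8, red, green, blue), "fov_y" (degrees; the focal length in pixels is half the picture's height over the tangent of half this angle, whatever the lens; pixels are square), "cx", "cy" (the principal point, pixels), "eye" and "rotation" of the camera in the world. Camera axes: x right, y down, z forward; pixel columns grow to the right and rows downward; lengths in mm; the calibration is good to about 2 mm. A picture is of the moment at which its call begins. There is no depth.
- ctrl.finish_job(): hands the job in, once; it reports no verdict.
Trained networks look in the newest picture that a camera, given by its name, has taken for a name from the list of things; names that differ only in an ending like _2 or _b are one class to them, and where a whole thing is asked for, a point or a joint stands for the part that bears it (a point fixed in the world has none). Each returns a list of dicts, best first, with "score" (0 to 1); they miss things now and then, are a little off and sometimes report something else, mostly with a low value. They report only what shows in the picture. A call takes as long as a camera call. They do not tell look-alikes from the thing itself.
- nets.boxes_of(camera, target): "location" ([column, row] as shares, 0 to 1, of the picture: columns of its width, rows of its height, amid what is visible of it).
The state is a dict: "time_s": time; "joints": joint angles; "dq": joint speeds; "tau": joint torques, N m; "eef_pos": TCP position; "ee_rot": TCP orientation; "force": force on the tool from outside, world axes, zero at the start; "wrist_torque": the same for the moment, N m; "grip_width": opening from 0.0 (shut) to 1.0 (fully open).
Only numpy, scipy, OpenCV 4.12 (cv2) and the standard library are available. Lean on these libraries where they do the work, as an engineer would, in place of code of your own. Each camera call takes 0.05 s, during which the arm holds its last target.

### The job

The seal screw of the small filter-cell press must be proved tight. Swing its lever clockwise (seen from above) until the screw bites, lean on the knob to bring it up to 1 newton metre (never past 1.4), hold that for a good second, then ease right off and bring it up to 1 newton metre once more for a good second to check that it holds. Let go with the lever left where the screw bit, and leave the other glassware and tools on the bench where they are.

Things in the scene. Friction and masses are not known exactly. Their poses are not given: they have to be found in the camera images.
- press: Filter-cell press, bolted to the bench: grey base plate 120 x 160 mm, 12 mm thick, two steel pillars and a blue crossbar 34 mm (x) by 150 mm (y), top 88 mm above the bench, over a steel and amber filter cell. Origin: on the bench under the screw's axis, which is upright. Its y axis runs along the crossbar.
- seal_screw: Upright seal screw amid the crossbar. Origin on its axis at bench level; z up, x along the unloaded lever. Slack at first: clockwise from above it runs with a light drag of 0.2 N m (2 N at the knob) for 0.3 to 1.15 rad, then bites with the lever over the -y half of the crossbar, within 0.13 rad of its line; just where differs each time. Then it turns no further. Back stop: 1.5 rad the other way.
- knob (a point): Middle of the upright round black knob on the lever's end, 90 mm from the screw's axis: 18 mm across, 50 mm tall, from 112 to 162 mm above the bench, this point at 137 mm. The lever is an aluminium bar, 12 mm wide, from 99 to 112 mm above the bench. 1 N m on the screw is 11 N on the knob, square to the lever.
- needle_tip (a point): Tip of the thin red needle, 78 mm from the screw's axis, 119 mm above the bench; it turns with the screw and never bends. The lever is sprung like a beam torque wrench, 15 N m per rad about the screw's axis: at 1 N m the knob stands 6 mm clockwise of the needle's line (4.8 mm: 0.8 N m; 8.4 mm: 1.4 N m). A white plate on the lever has a green band there for 0.8 to 1.4 N m, orange beyond.
- spare_cell: Spare steel filter cell, 72 mm across, 33 mm tall, standing 17 cm to the +y side of the press; leave alone. Origin: centre of its underside.
- spatula: Spatula with blue handle, 180 mm long, lying between press and robot; leave alone.
- beaker: Glass beaker, 72 mm across, 90 mm tall; leave alone. Origin: centre of its underside.
- reagent: Amber bottle with black cap, 64 mm across, 150 mm tall; leave alone. Origin: centre of its underside.
- flask: Amber long-necked flask, 82 mm across, 165 mm tall; leave alone. Origin: centre of its underside.
- wash_bottle: White wash bottle, 66 mm across, 160 mm tall; leave alone. Origin: centre of its underside.
- cylinder: Slim stoppered glass cylinder on a foot 56 mm across, 145 mm tall; leave alone. Origin: centre of its underside.
Things that resemble listed ones, but are neither listed nor needed, are in the scene too. There is more than one size of the press; the job needs the largest.

How it is judged:
By the outcome, as a careful person would: the job done as asked, in the order asked, and still so for the second after the job is handed in, with the robot touching nothing.
It also fails if it takes over 72 s, if anything falls off the work surface, if the arm or the gripper's body presses on something with over 40 N, if the wrist force passes 120 N, or if a joint passes its speed limit or range.

## Working session

There is one attempt and no reset: what is moved stays moved. The work goes in short steps, Python scripts to look and compute and a tool call to move; the robot and the scene stay as the last step left them, time stands still between calls to the robot, and variables do not carry over. Pictures are saved under pics/ and viewed, and the job is handed in when it is done.

Besides the shell and the picture viewer there is one more tool, called as name([rows], argument=value, ...), one row to a line, values as JSON. apply_moves: Moves the arm, as the interface text tells. Its arguments: {"type":"object","properties":{"targets":{"type":"array"},"grip":{"type":"number"},"force":{"type":"number"}},"required":["targets"]}

```bash
mkdir -p pics; ls
cat > h.py <<'E'
import numpy as np, cv2
from rig import readout, capture, ctrl, nets
def cam(name, fn=None):
    c=capture(name)
    if fn: cv2.imwrite('pics/'+fn, cv2.cvtColor(c['img'],cv2.COLOR_RGB2BGR))
    return c
def ray(c,u,v):
    f=192/np.tan(np.radians(c['fov_y'])/2)
    d=np.array([(u-c['cx'])/f,(v-c['cy'])/f,1.])
    return np.array(c['eye'],float), np.array(c['rotation'],float).reshape(3,3)@d
def atz(c,u,v,z):
    e,d=ray(c,u,v); return e+d*(z-e[2])/d[2]
def proj(c,p):
    f=192/np.tan(np.radians(c['fov_y'])/2)
    q=np.array(c['rotation']).reshape(3,3).T@(np.array(p,float)-np.array(c['eye']))
    return c['cx']+f*q[0]/q[2], c['cy']+f*q[1]/q[2]
E
python3 - <<'E'
from h import *
print(readout.sense()); print(ctrl.grip_depth)
for n in('side','top'):
    c=cam(n,n+'0.png'); print({k:c[k] for k in c if k!='img'})
    for t in('press','seal_screw','knob','needle_tip','spare_cell','spatula'):
        for b in nets.boxes_of(n,t): print(n,t,round(b['score'],2),round(b['location'][0]*512),round(b['location'][1]*384))
E
```

```text
pics
{'time_s': 0.0, 'joints': array([ 1.05959989e+00,  3.13427917e-01,  1.49843686e+00, -6.31326938e-06,
        1.33099931e+00, -2.23386330e-01]), 'dq': array([-0.0013898 , -0.00028711, -0.00015208,  0.0001834 ,  0.00093084,
       -0.00054316]), 'tau': array([-1.00569872e-03, -4.12278914e+01, -2.59737915e+01, -2.60967499e-04,
        4.26081780e-03, -2.24748868e-05]), 'eef_pos': array([148.94467949, 503.25395583, 303.34640294]), 'ee_rot': array([-2.25417312e-04,  1.43408113e-01,  9.89663432e-01, -5.94417271e-04]), 'force': array([-0.49756457, -0.4287286 ,  0.09447191]), 'wrist_torque': array([-0.0666323 , -0.03545799,  0.00794039]), 'grip_width': 1.0026290700361473}
53.900000000000006
{'fov_y': 53.93835323399203, 'cx': 253.30700645931418, 'cy': 185.9313223060035, 'eye': array([ -26.53039669, -779.90297177,  935.11859297]), 'rotation': array([-0.39740911,  0.85839935, -0.2942991 ,  0.13639868])}
side press 0.82 253 195
side press 0.82 308 186
side press 0.8 282 238
side seal_screw 0.68 297 228
side seal_screw 0.58 267 177
side seal_screw 0.44 266 175
side knob 0.63 266 175
side knob 0.51 295 228
side knob 0.44 323 184
side needle_tip 0.81 265 177
side needle_tip 0.68 297 225
side needle_tip 0.49 322 178
side spare_cell 0.85 222 179
side spatula 0.72 218 219
side spatula 0.38 258 153
{'fov_y': 47.757843665982335, 'cx': 254.1195679351628, 'cy': 201.02882507941683, 'eye': array([ 284.99931852,   -2.56635628, 1668.34052717]), 'rotation': array([ 0.06256164, -0.6942975 ,  0.71433968, -0.06128492])}
top press 0.93 305 210
top press 0.92 251 199
top press 0.79 270 153
top seal_screw 0.69 252 186
top knob 0.52 282 142
top knob 0.44 251 177
top knob 0.29 246 240
top needle_tip 0.49 252 189
top needle_tip 0.42 308 204
top spare_cell 0.62 208 205
top spatula 0.71 245 239
top spatula 0.53 252 181
```

```bash
python3 - <<'E'
s=open('h.py').read()
s=s.replace("import numpy as np, cv2","import numpy as np, cv2\nfrom scipy.spatial.transform import Rotation as R\ndef RM(c):\n    q=np.array(c['rotation']); return R.from_quat([q[1],q[2],q[3],q[0]]).as_matrix()")
s=s.replace("np.array(c['rotation'],float).reshape(3,3)@d","RM(c)@d").replace("np.array(c['rotation']).reshape(3,3).T","RM(c).T")
open('h.py','w').write(s)
E
python3 - <<'E'
from h import *
for n in('side','top'):
    i=cv2.imread(f'pics/{n}0.png'); 
    cv2.imwrite(f'pics/{n}0b.png',cv2.resize(i,(768,576),interpolation=cv2.INTER_CUBIC))
E
```

```text
(no output)
```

View pics/side0b.png

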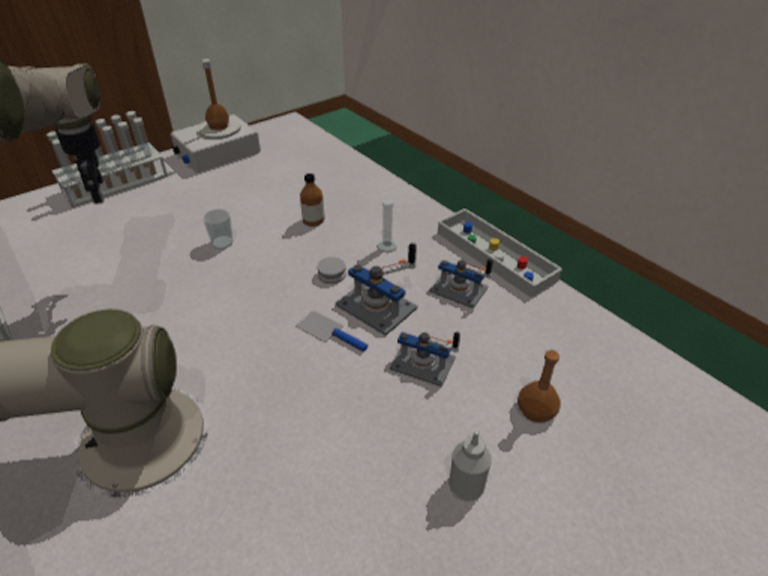

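View pics/top0b.png

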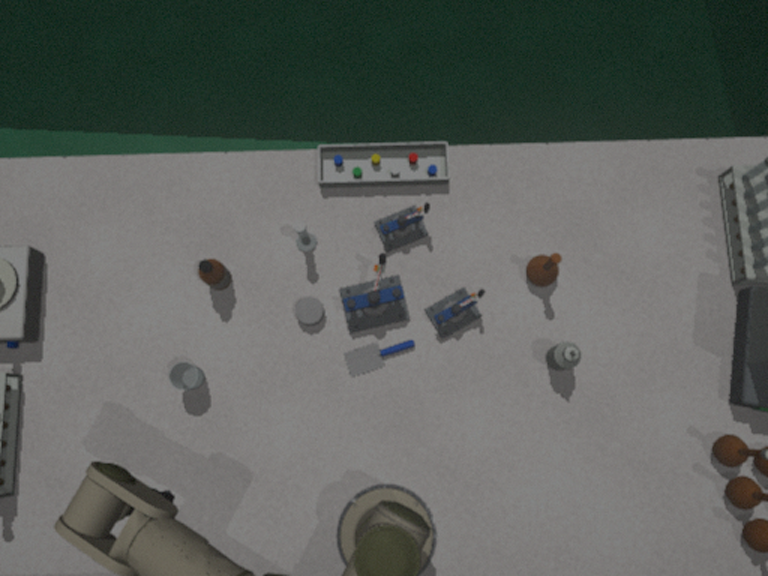

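Run:
```python
from h import *
def crop(n,x,y,w,h,f):
    i=cv2.imread(f'pics/{n}0.png')[y:y+h,x:x+w]; return cv2.resize(i,(w*f,h*f),interpolation=cv2.INTER_CUBIC)
cv2.imwrite('pics/c_side.png',crop('side',210,150,80,70,8))
cv2.imwrite('pics/c_top.png',crop('top',215,160,70,70,8))
c=capture('top'); s=capture('side')
for u,v in((305,210),(251,199),(270,153)): print(atz(c,u,v,50))
print('knob',atz(c,382/1.5,259/1.5,162),atz(s,412/1.5,245/1.5,162))
```

```text
[ 531.86157601 -194.66057137   50.        ]
[579.91988995   7.91773556  50.        ]
[758.43387928 -70.33180337  50.        ]
knob [654.61395457  -8.44966886 162.        ] [663.40190054 -11.14531427 162.        ]
```

View pics/c_side.png

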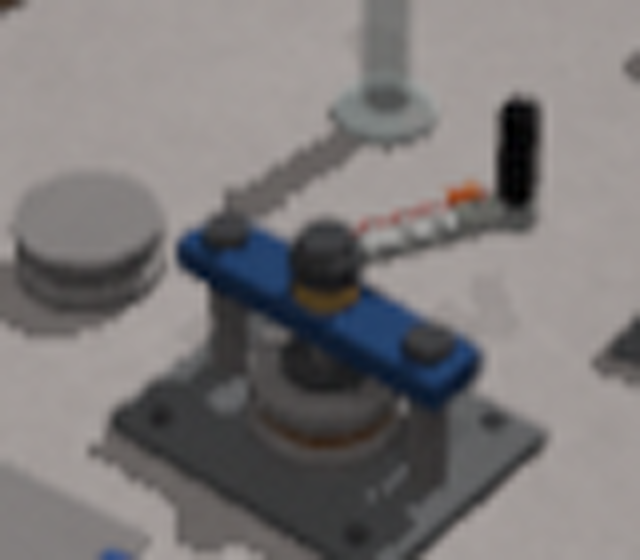

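View pics/c_top.png

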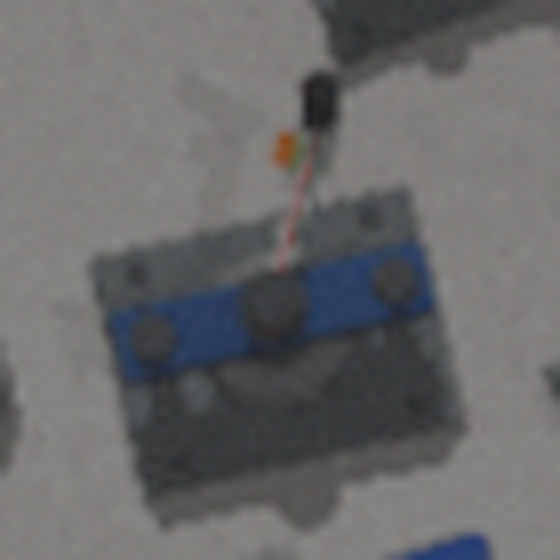

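```bash
cat > fit.py <<'E'
from h import *
from scipy.optimize import least_squares
T=capture('top'); S=capture('side')
t=lambda u,v:(215+u/8-.5+.5/8,160+v/8-.5+.5/8)
s=lambda u,v:(210+u/8-.5+.5/8,150+v/8-.5+.5/8)
# model pts in press frame (x,y,z) ; y+ is left in top image
obs=[(T,(60,80,12),t(92,260)),(T,(60,-80,12),t(408,188)),(T,(-60,-80,12),t(465,423)),(T,(-60,80,12),t(155,508)),
(S,(-60,80,12),s(112,418)),(S,(60,-80,12),s(548,435)),
(T,(17,75,88),t(108,318)),(T,(17,-75,88),t(418,245)),(T,(-17,-75,88),t(433,308)),(T,(-17,75,88),t(123,380)),
(S,(17,75,88),s(235,208)),(S,(-17,75,88),s(180,240)),(S,(-17,-75,88),s(430,390)),(S,(17,-75,88),s(482,355)),
(T,'k',t(319,84)),(S,'k',s(520,104))]
def f(p,dbg=0):
    x,y,yaw,a,dx,dy=p; r=[]
    for c,m,uv in obs:
        if m=='k': w=np.array([x+90*np.cos(a),y+90*np.sin(a),162])
        else:
            w=np.array([x+m[0]*np.cos(yaw)-m[1]*np.sin(yaw),y+m[0]*np.sin(yaw)+m[1]*np.cos(yaw),m[2]])
        e=np.subtract(proj(c,w),uv)
        if c is S: e=e-np.array([dx,dy])
        r+=list(e)
    r+=[dx/1,dy/1]
    return np.array(r)
q=least_squares(f,[580,8,0.2,0,0,0],loss='soft_l1')
print(q.x); print(f(q.x).reshape(-1,2).round(1))
x,y,yaw,a=q.x[:4]
print('knob',x+90*np.cos(a),y+90*np.sin(a),'lever rel press',a-yaw)
print('end tangential az of -y bar',yaw-np.pi/2)
for n,u,v in(('cyl',205,160),):print(n,atz(T,u,v,0))
E
python3 fit.py
```

```text
[ 5.74621947e+02  1.54175474e+01  1.98907525e-01 -2.45939915e-01
 -1.02275300e+00 -2.53226674e-01]
[[-0.3 -0.1]
 [ 0.2 -0.2]
 [ 0.2  0. ]
 [-1.5 -1.3]
 [-0.6 -0.5]
 [ 0.3 -0.1]
 [ 0.1 -0.6]
 [ 0.7 -0.4]
 [ 1.   0.5]
 [ 0.2  0.5]
 [-1.1 -0.2]
 [-0.8  0.3]
 [ 0.6  0.2]
 [ 0.5 -0.6]
 [-0.4  0.6]
 [-0.1  0.5]
 [-1.  -0.3]]
knob 661.9137493520362 -6.494578372273816 lever rel press -0.44484743940515603
end tangential az of -y bar -1.371888802208606
cyl [751.83007276 186.80746846   0.        ]
```

```bash
cat > go.py <<'E'
import sys
from h import *
C=np.array([574.6,15.4]); A0=-0.246; YAW=0.1989
def st():
    s=readout.sense(); q=s['ee_rot']; M=R.from_quat([q[1],q[2],q[3],q[0]]).as_matrix()
    p=s['eef_pos']; yaz=np.arctan2(M[1,1],M[0,1])
    r=p[:2]-C
    print('t',round(s['time_s'],2),'pos',p.round(1),'yaz',round(np.degrees(yaz),2),'lever-az if centred',round(np.arctan2(r[1],r[0]),4),'rad',round(np.hypot(*r),1))
    F=s['force'];u=np.array([np.sin(yaz),-np.cos(yaz)]) # 
    print('F world',F.round(2),'F tool',(M.T@F).round(2),'mz',s['wrist_torque'].round(3),'grip',round(s['grip_width'],3))
    return s,M,p,yaz
def to(x,y,z,yaz):
    s,M,p,ya=st()
    d=M.T@(np.array([x,y,z])-p)/10
    print('shift cm',d.round(2),'turn deg',round(-np.degrees(yaz-ya),2))
if __name__=='__main__':
    a=[float(v) for v in sys.argv[1:]]
    if a: to(a[0],a[1],a[2],np.radians(a[3]))
    else: st()
E
python3 go.py 664.8 -7.2 270 75.9
```

```text
t 0.9 pos [149.  503.4 303.9] yaz 73.51 lever-az if centred 2.288 rad 647.5
F world [0.74 0.36 0.42] F tool [-0.61  0.55 -0.42] mz [-0.06   0.026 -0.004] grip 1.002
shift cm [-63.95 -34.32   3.39] turn deg -2.39
```

apply_moves([
  [-2,-1.1,0,0],
  [-4,-2.1,0,-0.4],
  [-4,-2.1,0,-0.4],
  [-4,-2.1,0,-0.4],
  [-4,-2.1,0,-0.4],
  [-4,-2.1,0,-0.4],
  [-4,-2.1,0,-0.4],
  [-4,-2.1,0,0],
], grip=4.0, force=20)

```text
time_s: 1.7
eef_pos: [397.5, 270.1, 304.1]
ee_rot: [0.0, 0.123, 0.992, 0.0]
force: [0.6, 1.0, 0.9]
grip_width: 0.47
```

apply_moves([
  [-4,-2.1,0,0],
  [-4,-2.1,0,0],
  [-4,-2.1,0,0],
  [-4,-2.1,0,0],
  [-4,-2.1,0,0],
  [-4,-2.1,0,0],
  [-2,-1,0,0],
  [0,0,0,0],
])

```text
time_s: 2.5
eef_pos: [616.9, 74.1, 302.9]
ee_rot: [-0.0, 0.124, 0.992, -0.0]
force: [1.1, 0.7, 0.3]
grip_width: 0.471
```

```bash
python3 go.py 664.8 -7.2 240 75.9
```

```text
t 2.5 pos [616.9  74.1 302.9] yaz 75.74 lever-az if centred 0.9467 rad 72.3
F world [1.07 0.66 0.31] F tool [-0.88  0.9  -0.31] mz [-0.034 -0.002  0.001] grip 0.471
shift cm [-6.65 -6.7   6.29] turn deg -0.16
```

apply_moves([
  [-2.2,-2.2,1,0],
  [-2.2,-2.2,2,0],
  [-2.25,-2.3,2,0],
  [0,0,1.2,0],
  [0,0,0,0],
])

```text
time_s: 3.0
eef_pos: [662.8, -4.2, 240.0]
ee_rot: [-0.002, 0.123, 0.992, 0.0]
force: [-0.2, -0.9, 0.4]
grip_width: 0.471
```

```bash
python3 go.py 664.8 -7.2 197 75.9
python3 - <<'E'
from h import *
for n,b in(('side',(220,120,80,80)),('top',(215,140,80,80))):
    c=capture(n); x,y,w,h=b
    cv2.imwrite(f'pics/{n}1.png',cv2.resize(cv2.cvtColor(c['img'],cv2.COLOR_RGB2BGR)[y:y+h,x:x+w],None,fx=7,fy=7,interpolation=cv2.INTER_CUBIC))
E
```

```text
t 3.0 pos [662.8  -4.2 240. ] yaz 75.91 lever-az if centred -0.2182 rad 90.3
F world [-0.22 -0.89  0.42] F tool [-0.01 -0.92 -0.42] mz [-0.007  0.    -0.011] grip 0.471
shift cm [-0.29 -0.25  4.3 ] turn deg 0.01
```

View pics/side1.png

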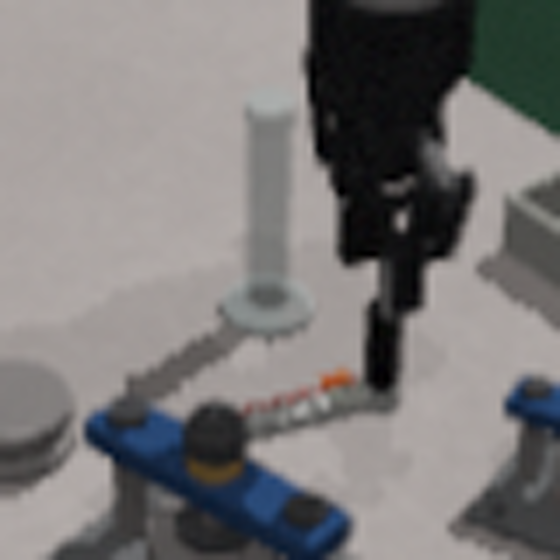

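View pics/top1.png

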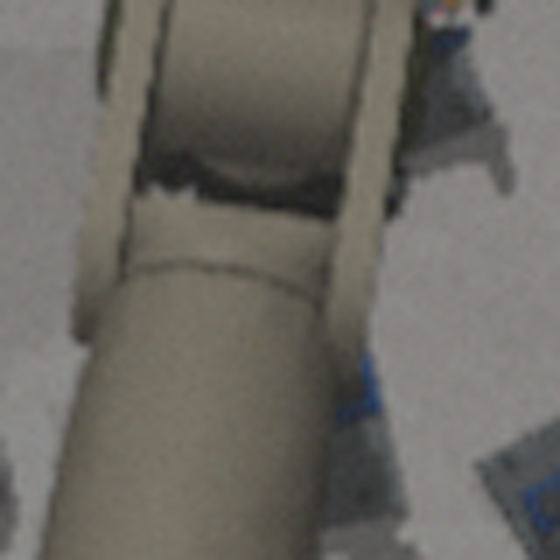

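Run:
```python
from h import *
c=capture('side')
def P(x,y,z):
    u,v=proj(c,(x,y,z)); return round((u-1-220+.5)*7),round((v-120+.5)*7)
for n,s in(('-y',-1),('+y',1)):
  for o in (20,34): print(n,o,[P(662.8+s*o*.243,-4.2+s*o*.97,z) for z in(165,170,200)])
print('knob',P(661.9,-6.5,162),P(661.9,-6.5,112))
```

```text
-y 20 [(387, 318), (388, 310), (390, 259)]
-y 34 [(401, 334), (401, 326), (404, 275)]
+y 20 [(351, 273), (352, 265), (354, 215)]
+y 34 [(339, 258), (339, 250), (341, 200)]
knob (371, 303) (367, 384)
```

apply_moves([
  [-0.3,-0.2,1,0],
  [0,0,1,0],
  [0,0,1,0],
  [0,0,1,0],
  [0,0,0.3,0],
  [0,0,0,0],
  [0,0,0,0],
])

```text
time_s: 3.85
eef_pos: [666.2, -7.5, 199.3]
ee_rot: [0.0, 0.123, 0.992, -0.0]
force: [-0.4, -0.2, -0.2]
grip_width: 0.469
```

```bash
python3 go.py 664.8 -7.2 197 75.9
python3 - <<'E'
from h import *
for n,b in(('side',(220,120,80,80)),):
    c=capture(n); x,y,w,h=b
    cv2.imwrite(f'pics/{n}2.png',cv2.resize(cv2.cvtColor(c['img'],cv2.COLOR_RGB2BGR)[y:y+h,x:x+w],None,fx=7,fy=7,interpolation=cv2.INTER_CUBIC))
E
```

```text
t 3.85 pos [666.2  -7.5 199.3] yaz 75.91 lever-az if centred -0.2448 rad 94.4
F world [-0.43 -0.23 -0.23] F tool [ 0.36 -0.33  0.23] mz [0.054 0.021 0.042] grip 0.469
shift cm [ 0.14 -0.01  0.23] turn deg 0.01
```

View pics/side2.png

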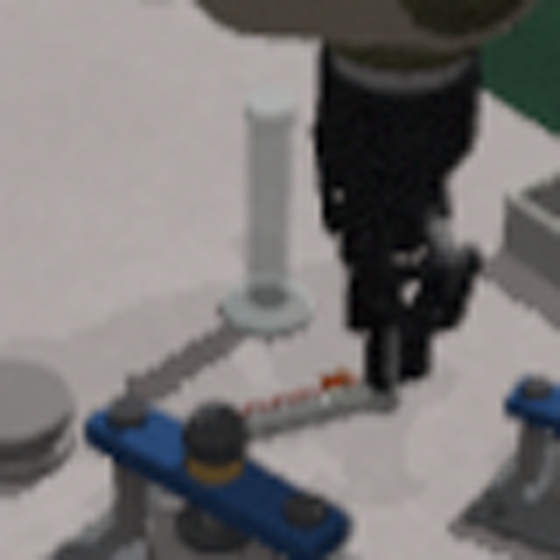

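apply_moves([
  [0.1,-0.3,0.1,0],
  [0,-0.3,0,0],
  [0,-0.2,0,0],
  [0,-0.2,0,0],
  [0,0,0,0],
  [0,0,0,0],
])

```text
time_s: 4.5
eef_pos: [662.7, -17.0, 197.9]
ee_rot: [0.0, 0.123, 0.992, 0.0]
force: [-0.5, 0.2, 0.3]
grip_width: 0.465
```

```bash
python3 go.py
```

```text
t 4.5 pos [662.7 -17.  197.9] yaz 75.9 lever-az if centred -0.3523 rad 93.8
F world [-0.47  0.2   0.32] F tool [ 0.51  0.08 -0.32] mz [-0.022  0.013 -0.052] grip 0.465
```

apply_moves([
  [0.03,-0.33,0,2],
  [0.04,-0.33,0,2],
  [0.065,-0.487,0,3],
  [0.065,-0.487,0,3],
  [0.065,-0.487,0,3],
  [0.065,-0.487,0,3],
  [0.065,-0.487,0,3],
])

```text
time_s: 5.2
eef_pos: [647.3, -44.0, 197.9]
ee_rot: [0.0, 0.287, 0.958, 0.0]
force: [1.7, 1.3, -0.2]
grip_width: 0.469
```

```bash
python3 go.py;  python3 - <<'E'
from h import *
for n,b in(('side',(220,120,80,80)),):
    c=capture(n); x,y,w,h=b
    cv2.imwrite(f'pics/{n}3.png',cv2.resize(cv2.cvtColor(c['img'],cv2.COLOR_RGB2BGR)[y:y+h,x:x+w],None,fx=7,fy=7,interpolation=cv2.INTER_CUBIC))
E
```

```text
t 5.2 pos [647.3 -44.  197.9] yaz 56.68 lever-az if centred -0.685 rad 93.9
F world [ 1.67  1.31 -0.2 ] F tool [-0.67  2.01  0.2 ] mz [ 0.332 -0.162 -0.036] grip 0.469
```

View pics/side3.png

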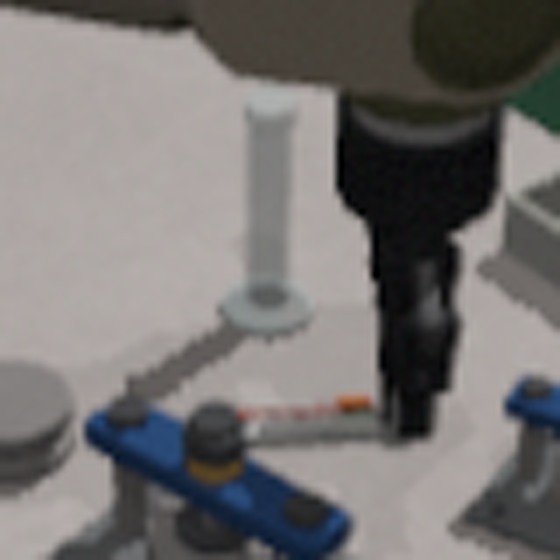

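apply_moves([
  [0.065,-0.487,0,3],
  [0.065,-0.487,0,3],
  [0.065,-0.487,0,3],
  [0.065,-0.487,0,3],
  [0.065,-0.487,0,3],
  [0.065,-0.487,0,3],
  [0.065,-0.487,0,3],
  [0.065,-0.487,0,3],
])

```text
time_s: 6.05
eef_pos: [617.0, -68.4, 197.9]
ee_rot: [0.0, 0.479, 0.878, 0.0]
force: [1.5, 1.4, -0.5]
grip_width: 0.471
```

```bash
python3 go.py
```

```text
t 6.05 pos [617.  -68.4 197.9] yaz 32.77 lever-az if centred -1.1027 rad 93.9
F world [ 1.53  1.44 -0.52] F tool [0.38 2.07 0.52] mz [ 0.302 -0.263 -0.044] grip 0.471
```

apply_moves([
  [0.02,-0.163,0,1],
  [0.02,-0.163,0,1],
  [0.02,-0.163,0,1],
  [0.02,-0.163,0,1],
  [0.02,-0.163,0,1],
  [0.02,-0.163,0,1],
  [0.02,-0.163,0,1],
  [0.02,-0.163,0,1],
])

```text
time_s: 6.85
eef_pos: [604.8, -73.5, 197.9]
ee_rot: [0.0, 0.539, 0.843, 0.0]
force: [2.5, 0.1, -0.5]
grip_width: 0.468
```

```bash
python3 go.py
```

```text
t 6.85 pos [604.8 -73.5 197.9] yaz 24.83 lever-az if centred -1.2436 rad 93.9
F world [ 2.46  0.15 -0.51] F tool [-0.9   2.3   0.51] mz [ 0.102 -0.309 -0.007] grip 0.468
```

apply_moves([
  [0.02,-0.163,0,1],
  [0.02,-0.163,0,1],
  [0.02,-0.163,0,1],
])

```text
time_s: 7.15
eef_pos: [600.0, -74.9, 197.9]
ee_rot: [0.0, 0.56, 0.828, 0.0]
force: [1.7, 0.1, -0.3]
grip_width: 0.469
```

```bash
python3 go.py
```

```text
t 7.15 pos [600.  -74.9 197.9] yaz 21.83 lever-az if centred -1.2963 rad 93.8
F world [ 1.7   0.09 -0.27] F tool [-0.54  1.61  0.27] mz [ 0.147 -0.29   0.015] grip 0.469
```

apply_moves([
  [0.02,-0.163,0,1],
  [0.02,-0.163,0,1],
])

```text
time_s: 7.35
eef_pos: [596.8, -75.7, 197.9]
ee_rot: [0.0, 0.575, 0.818, -0.0]
force: [2.4, 0.7, -1.4]
grip_width: 0.469
```

```bash
python3 go.py
```

```text
t 7.35 pos [596.8 -75.7 197.9] yaz 19.83 lever-az if centred -1.3314 rad 93.8
F world [ 2.38  0.69 -1.4 ] F tool [-0.16  2.47  1.4 ] mz [ 0.116 -0.371 -0.003] grip 0.469
```

apply_moves([
  [0.02,-0.163,0,1],
  [0.02,-0.163,0,1],
])

```text
time_s: 7.55
eef_pos: [593.6, -76.4, 197.9]
ee_rot: [0.0, 0.589, 0.808, -0.0]
force: [2.8, -0.4, -1.3]
grip_width: 0.467
```

```bash
python3 go.py
```

```text
t 7.55 pos [593.6 -76.4 197.9] yaz 17.83 lever-az if centred -1.3663 rad 93.8
F world [ 2.78 -0.4  -1.35] F tool [-1.23  2.53  1.35] mz [ 0.099 -0.39  -0.049] grip 0.467
```

apply_moves([
  [0.02,-0.163,0,1],
  [0.02,-0.163,0,1],
])

```text
time_s: 7.75
eef_pos: [590.7, -76.9, 197.9]
ee_rot: [0.0, 0.603, 0.798, 0.0]
force: [5.5, 1.6, -2.2]
grip_width: 0.469
```

```bash
python3 go.py
```

```text
t 7.75 pos [590.7 -76.9 197.9] yaz 15.83 lever-az if centred -1.3983 rad 93.7
F world [ 5.54  1.57 -2.24] F tool [-0.    5.75  2.24] mz [ 0.306 -0.892  0.029] grip 0.469
```

```bash
cat > avg.py <<'E'
import sys
from go import *
n=int(sys.argv[1]) if len(sys.argv)>1 else 6
v=[]
for i in range(n):
    c=capture('side')
    s=readout.sense(); q=s['ee_rot']; M=R.from_quat([q[1],q[2],q[3],q[0]]).as_matrix(); v.append(M.T@s['force'])
v=np.array(v)
print('F tool mean',v.mean(0).round(2),'sd',v.std(0).round(2),'torque',round(v[:,1].mean()*.09,3)); st()
if len(sys.argv)>2:
    b=cv2.cvtColor(c['img'],cv2.COLOR_RGB2BGR)[135:215,220:300]
    cv2.imwrite('pics/'+sys.argv[2],cv2.resize(b,None,fx=8,fy=8,interpolation=cv2.INTER_CUBIC))
E
python3 avg.py 6 side4.png
```

```text
F tool mean [0.42 5.74 2.04] sd [0.35 0.11 0.23] torque 0.517
t 8.05 pos [590.8 -76.8 198. ] yaz 15.87 lever-az if centred -1.3969 rad 93.6
F world [ 5.32  2.14 -2.07] F tool [0.6  5.7  2.08] mz [ 0.289 -0.798  0.021] grip 0.472
```

View pics/side4.png

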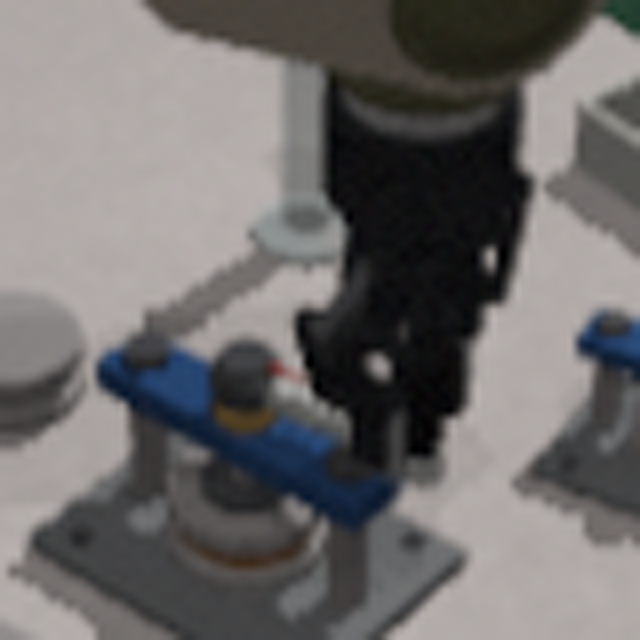

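apply_moves([
  [0.01,-0.1,0,0.6],
  [0.01,-0.1,0,0.6],
  [0,0,0,0],
])

```text
time_s: 8.35
eef_pos: [589.0, -77.0, 198.0]
ee_rot: [0.001, 0.611, 0.792, 0.001]
force: [8.5, 3.0, -3.5]
grip_width: 0.464
```

```bash
python3 avg.py 3
```

```text
F tool mean [0.36 8.54 2.84] sd [0.12 0.12 0.27] torque 0.768
t 8.5 pos [589.1 -77.  198. ] yaz 14.67 lever-az if centred -1.4154 rad 93.5
F world [ 8.32  2.39 -3.16] F tool [0.2  8.65 3.18] mz [ 0.468 -1.149 -0.012] grip 0.468
```

apply_moves([
  [0.01,-0.11,0,0.7],
  [0.01,-0.11,0,0.6],
  [0,0,0,0],
])

```text
time_s: 8.8
eef_pos: [587.1, -77.2, 198.0]
ee_rot: [0.001, 0.62, 0.785, 0.001]
force: [10.3, 3.5, -3.6]
grip_width: 0.472
```

```bash
python3 avg.py 5 side5.png
```

```text
F tool mean [ 1.22 10.78  3.6 ] sd [0.57 0.64 0.43] torque 0.971
t 9.05 pos [587.2 -77.2 198. ] yaz 13.37 lever-az if centred -1.4354 rad 93.5
F world [10.56  2.91 -3.97] F tool [ 0.39 10.93  4.01] mz [ 0.555 -1.515  0.04 ] grip 0.469
```

View pics/side5.png

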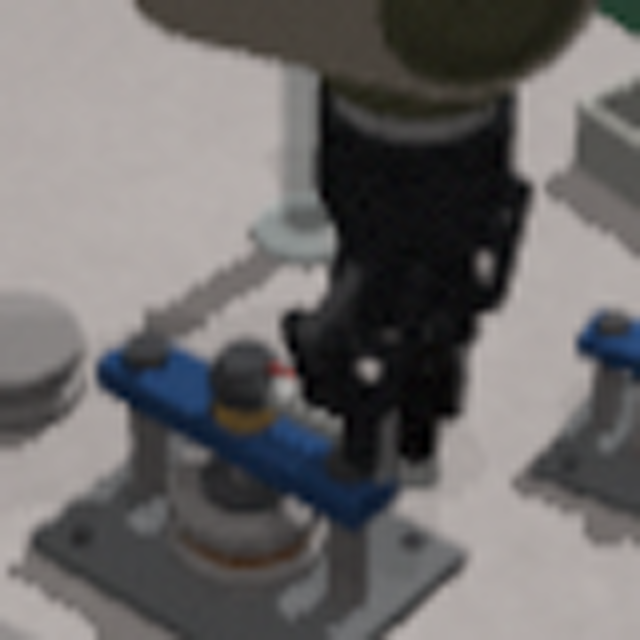

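apply_moves([
  [0,-0.05,0,0.3],
  [0,0,0,0],
  [0,0,0,0],
  [0,0,0,0],
  [0,0,0,0],
])

```text
time_s: 9.55
eef_pos: [586.8, -77.2, 198.0]
ee_rot: [0.001, 0.622, 0.783, 0.001]
force: [10.9, 4.5, -3.6]
grip_width: 0.47
```

```bash
python3 avg.py 20
```

```text
F tool mean [ 1.84 11.08  3.8 ] sd [0.38 0.51 0.5 ] torque 0.997
t 10.55 pos [586.8 -77.2 198. ] yaz 13.08 lever-az if centred -1.4399 rad 93.4
F world [10.41  4.8  -4.1 ] F tool [ 2.32 11.21  4.13] mz [ 0.627 -1.56   0.007] grip 0.469
```

apply_moves([
  [0,-0.06,0,0.3],
  [0,0,0,0],
  [0,0,0,0],
  [0,0,0,0],
  [0,0,0,0],
  [0,0,0,0],
])

```text
time_s: 11.15
eef_pos: [586.3, -77.3, 198.0]
ee_rot: [0.001, 0.624, 0.781, 0.001]
force: [10.9, 4.8, -4.0]
grip_width: 0.473
```

```bash
python3 avg.py 25
```

```text
F tool mean [ 1.96 11.98  3.98] sd [0.47 0.47 0.56] torque 1.079
t 12.4 pos [586.3 -77.3 198. ] yaz 12.78 lever-az if centred -1.4455 rad 93.5
F world [11.83  3.98 -4.17] F tool [ 1.27 12.4   4.22] mz [ 0.67  -1.675  0.035] grip 0.468
```

apply_moves([
  [-0.01,0.1,0,-0.6],
  [-0.01,0.1,0,-0.6],
  [-0.01,0.1,0,-0.6],
  [-0.01,0.1,0,-0.6],
  [-0.01,0.1,0,-0.6],
  [-0.01,0.1,0,-0.6],
  [-0.01,0.1,0,-0.6],
  [-0.01,0.1,0,-0.6],
])

```text
time_s: 13.2
eef_pos: [593.2, -76.6, 197.9]
ee_rot: [-0.0, 0.59, 0.807, -0.0]
force: [1.9, 1.2, 0.4]
grip_width: 0.469
```

apply_moves([
  [-0.01,0.1,0,-0.6],
  [-0.01,0.1,0,-0.6],
  [-0.01,0.1,0,-0.6],
  [0,0,0,0],
  [0,0,0,0],
  [0,0,0,0],
])

```text
time_s: 13.8
eef_pos: [596.1, -76.0, 197.9]
ee_rot: [-0.0, 0.578, 0.816, -0.0]
force: [-0.3, -0.0, -0.0]
grip_width: 0.471
```

```bash
python3 avg.py 15 side6.png
```

```text
F tool mean [-0.08 -0.08 -0.14] sd [0.41 0.51 0.55] torque -0.008
t 14.55 pos [596.2 -76.  197.9] yaz 19.41 lever-az if centred -1.3391 rad 93.9
F world [-0.83 -0.36 -0.04] F tool [-0.06 -0.9   0.04] mz [-0.015  0.011 -0.014] grip 0.469
```

View pics/side6.png

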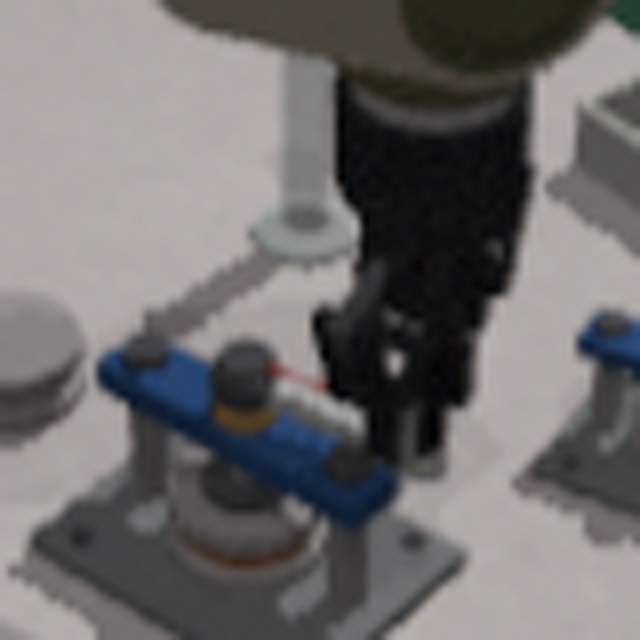

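apply_moves([
  [0.01,-0.1,0,0.6],
  [0.01,-0.1,0,0.6],
  [0.01,-0.1,0,0.6],
  [0.01,-0.1,0,0.6],
  [0.01,-0.1,0,0.6],
  [0.01,-0.1,0,0.6],
  [0.01,-0.1,0,0.6],
  [0.01,-0.1,0,0.6],
])

```text
time_s: 15.35
eef_pos: [588.8, -77.2, 198.0]
ee_rot: [0.001, 0.612, 0.791, 0.001]
force: [8.1, 4.2, -3.0]
grip_width: 0.47
```

```bash
python3 avg.py 3
```

```text
F tool mean [1.85 8.28 2.92] sd [0.3  0.28 0.44] torque 0.746
t 15.5 pos [588.9 -77.2 198. ] yaz 14.59 lever-az if centred -1.4177 rad 93.7
F world [ 7.93  3.68 -2.61] F tool [1.56 8.59 2.63] mz [ 0.558 -1.06   0.034] grip 0.469
```

apply_moves([
  [0.01,-0.1,0,0.6],
  [0.01,-0.1,0,0.6],
  [0,-0.07,0,0.4],
  [0,0,0,0],
  [0,0,0,0],
])

```text
time_s: 16.0
eef_pos: [586.6, -77.4, 198.0]
ee_rot: [0.001, 0.623, 0.783, 0.001]
force: [10.1, 5.4, -4.0]
grip_width: 0.47
```

```bash
python3 avg.py 30 side7.png
```

```text
F tool mean [ 2.78 11.37  4.02] sd [0.54 0.41 0.46] torque 1.024
t 17.5 pos [586.6 -77.4 198. ] yaz 12.99 lever-az if centred -1.4423 rad 93.6
F world [10.86  4.39 -3.91] F tool [ 1.84 11.55  3.95] mz [ 0.785 -1.565 -0.017] grip 0.467
```

apply_moves([
  [0,-0.04,0,0.2],
  [0,0,0,0],
  [0,0,0,0],
])

```text
time_s: 17.8
eef_pos: [586.3, -77.5, 198.0]
ee_rot: [0.001, 0.624, 0.781, 0.002]
force: [10.5, 5.9, -4.1]
grip_width: 0.469
```

```bash
python3 avg.py 28 side7.png
```

```text
F tool mean [ 2.86 11.97  4.27] sd [0.46 0.41 0.46] torque 1.077
t 19.2 pos [586.3 -77.5 198. ] yaz 12.79 lever-az if centred -1.4458 rad 93.6
F world [10.8   5.52 -4.9 ] F tool [ 2.99 11.73  4.95] mz [ 0.796 -1.55   0.042] grip 0.467
```

View pics/side7.png

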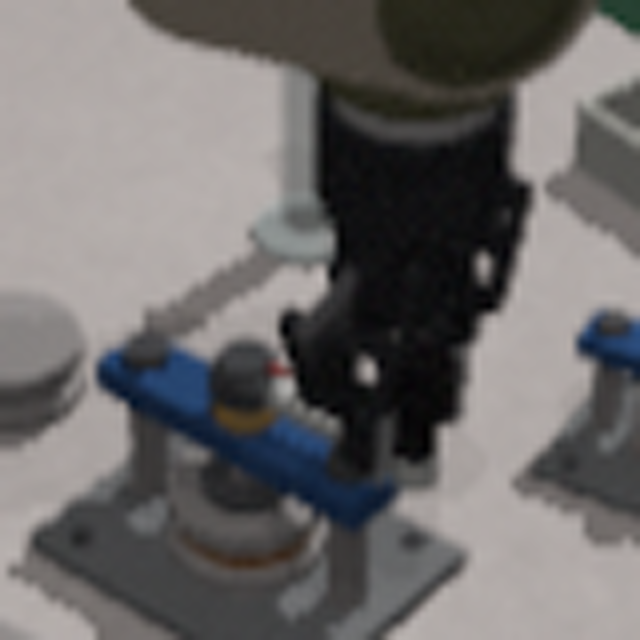

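apply_moves([
  [-0.01,0.1,0,-0.6],
  [-0.01,0.1,0,-0.6],
  [-0.01,0.1,0,-0.6],
  [-0.01,0.1,0,-0.6],
  [-0.01,0.1,0,-0.6],
  [-0.01,0.1,0,-0.6],
  [-0.01,0.1,0,-0.6],
  [-0.01,0.1,0,-0.6],
])

```text
time_s: 20.0
eef_pos: [593.2, -76.8, 197.9]
ee_rot: [-0.0, 0.59, 0.807, -0.0]
force: [1.7, 2.0, -0.8]
grip_width: 0.468
```

apply_moves([
  [-0.01,0.1,0,-0.6],
  [-0.01,0.1,0,-0.6],
  [-0.01,0.1,0,0],
  [0,0.15,0,0],
  [0,0.15,0,0],
  [0,0.15,0,0],
  [0,0,0,0],
])

```text
time_s: 20.7
eef_pos: [600.5, -74.7, 197.9]
ee_rot: [0.0, 0.582, 0.813, -0.0]
force: [0.1, -0.2, 0.3]
grip_width: 0.466
```

```bash
python3 avg.py 4 side8.png
```

```text
F tool mean [ 0.38 -0.25 -0.09] sd [0.53 0.44 0.12] torque -0.022
t 20.9 pos [600.3 -74.8 197.9] yaz 18.81 lever-az if centred -1.2926 rad 93.8
F world [-0.92 -0.12 -0.01] F tool [ 0.19 -0.91  0.01] mz [-0.    -0.01   0.036] grip 0.468
```

View pics/side8.png

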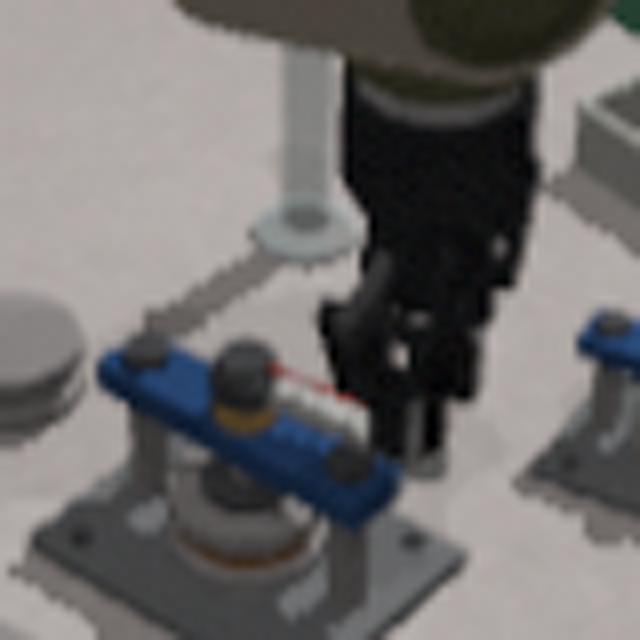

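apply_moves([
  [0,0,-0.8,0],
  [0,0,-1,0],
  [0,0,-1,0],
  [0,0,-1.5,0],
  [0,0,-2,0],
  [0,0,-3,0],
  [0,0,-3,0],
  [0,0,0,0],
])

```text
time_s: 21.7
eef_pos: [601.1, -74.9, 326.3]
ee_rot: [0.004, 0.582, 0.813, 0.001]
force: [0.1, 0.6, -1.2]
grip_width: 0.466
```

apply_moves([
  [2,3,0,0],
  [2,4,0,0],
  [2,4,0,0],
  [2,4,0,0],
  [1,4,0,0],
  [0,4,0,0],
  [0,3,0,0],
  [0,0,0,0],
])

```text
time_s: 22.5
eef_pos: [782.0, 85.6, 306.3]
ee_rot: [-0.001, 0.582, 0.813, 0.001]
force: [0.3, -0.1, -1.1]
grip_width: 0.466
```

```bash
python3 avg.py 2 side9.png;  python3 - <<'E'
from h import *
c=cam('top'); cv2.imwrite('pics/top9.png',cv2.resize(cv2.cvtColor(c['img'],cv2.COLOR_RGB2BGR),(768,576),interpolation=cv2.INTER_CUBIC))
E
```

```text
F tool mean [-0.61 -0.36 -1.1 ] sd [0.   0.14 0.24] torque -0.032
t 22.6 pos [782.2  84.3 314.9] yaz 18.81 lever-az if centred 0.3207 rad 218.7
F world [-0.02 -0.65  0.87] F tool [-0.61 -0.21 -0.87] mz [-0.044 -0.014  0.006] grip 0.472
```

View pics/side9.png

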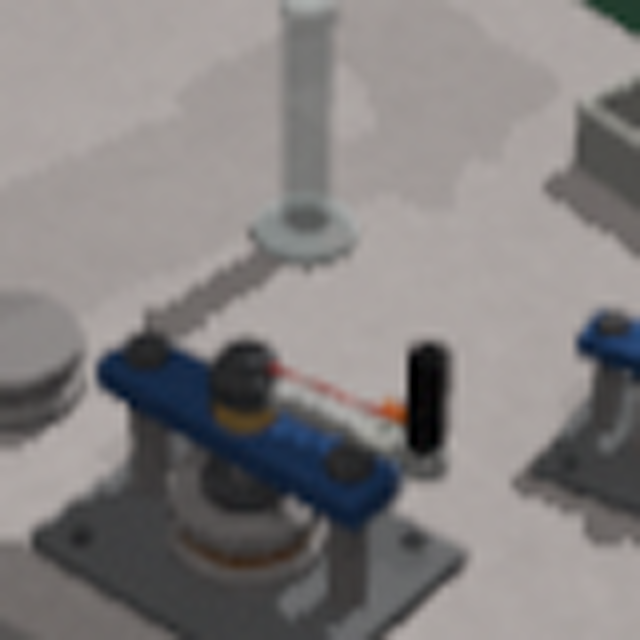

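View pics/top9.png

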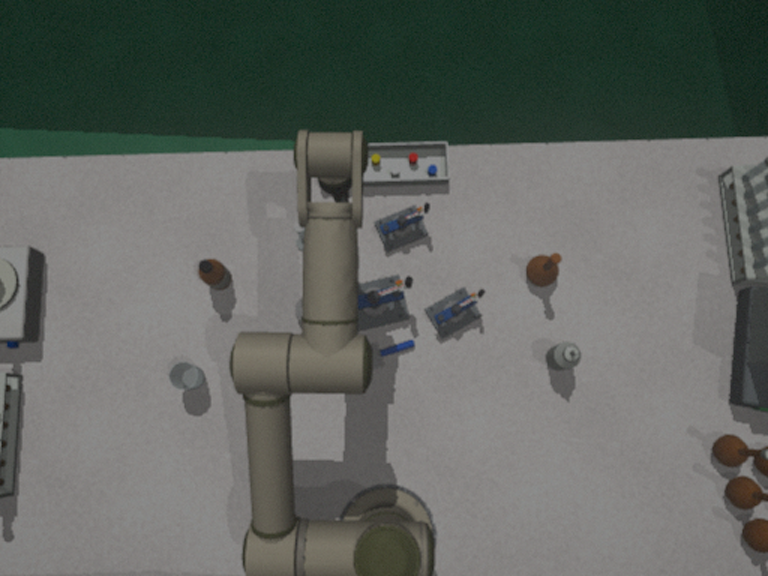

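Run:
```python
from go import *
c=capture('side'); s=readout.sense(); print(s['dq'].round(3))
p=atz(c,220+430/8-.5-1,135+350/8-.5,162); r=p[:2]-C; print(p,np.hypot(*r),'lever az',np.arctan2(r[1],r[0]),'rel -y bar',np.arctan2(r[1],r[0])-(YAW-np.pi/2))
for t in('spare_cell','spatula','beaker','reagent','cylinder'):
    for b in nets.boxes_of('side',t)[:1]: print(t,round(b['score'],2),round(b['location'][0]*512),round(b['location'][1]*384))
st(); print(ctrl.finish_job())
```

```text
[-0.001 -0.009 -0.001  0.001  0.001  0.002]
[605.05668994 -67.77116852 162.        ] 88.572305126369 lever az -1.2197692321682683 rel -y bar 0.1521270946266282
spare_cell 0.51 219 178
spatula 0.89 218 219
beaker 0.89 143 152
reagent 0.9 209 136
cylinder 0.5 257 157
t 22.95 pos [781.9  84.3 315.9] yaz 18.79 lever-az if centred 0.3206 rad 218.5
F world [-0.53  0.78  0.52] F tool [ 0.9  -0.24 -0.53] mz [-0.039  0.032 -0.002] grip 0.47
the job is handed in; nothing more can be done
None
```

I swung the lever of the largest press clockwise until the screw bit, then tested it twice, and the job is handed in (no verdict reported). I pushed on the knob with one finger of the open gripper.

| Test | Torque held (wrist force × 90 mm) | Time held |
|---|---|---|
| First | about 1.0 N m, then 1.08 N m | about 1.4 s, then 1.8 s |
| Second | 1.02 N m, then 1.08 N m | about 1.7 s, then 1.6 s |

- **Limits:** single readings stayed near 1.1 N m, well under 1.4, and no force came anywhere near the limits.
- **Between tests:** the force dropped to 0 N when I eased off. On the second test the tool returned to the same position within 0.2 mm at the same force, so the screw held.
- **Release:** I backed off, lifted clear and moved away, with about 0 N on the tool. The clock read about 23 s, and the last picture shows the lever standing free over the −y half of the crossbar.
- **Check slightly off:** one picture put the released lever 0.15 rad from the crossbar's line, against the stated 0.13. That method is only good to about 0.03 rad. The force rise and the exact repeat both say the screw had bitten.
- **Other items:** the spare cell and spatula were found within about 3 pixels of where they first stood, and the beaker, reagent bottle, cylinder, flask and wash bottle look unmoved. The arm partly hid the spare cell and cylinder in the final top view.
- **Not checked on the gauge:** I did not read the needle against the green band while loaded, because the gripper hid it. The torque figures rest on the wrist force alone.

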